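# Find the loose bolt on the suction manifold and hold its cap open

## Task

First clear the two plaster offcuts off the suction manifold into the waste bin. Then tap the three bolt heads from above, one after another, until you find the loose one, which sinks; lift the hinged cap right behind that bolt by at least 40 degrees and finish while the gripper is still holding it open. Keep the other two caps shut, do not lift any cap before its bolt has sunk, and leave the other things where they stand.

Things in the scene. Friction and masses are not known exactly. Their poses are not given: they have to be found in the camera images.
- manifold: Dark steel suction manifold fixed on the bench, 180 (its x) by 360 mm (y), flat deck 60 mm up. Origin: centre of its underside; x points away from the robot to three hose stubs, y left; turned up to 15 degrees. Three equal stations: a left (y +115 mm), b middle (0), c right (-115 mm): each a bolt near the front edge (x -50.5 mm) and, right behind it, that bolt's hinged cap. Caps are 53 mm apart.
- bolt_a (a joint): How far the left bolt has sunk, m: 0 at the start, 0.009 fully sunk. A tight bolt gives no more than about 1.5 mm when pushed down from above; the loose one sinks the full 9 mm under about 2 to 3 N and stays down. Which of the three is loose changes from run to run and cannot be seen beforehand.
- bolt_top_a (a point): Centre of the top face of the left bolt's steel head (six-sided, 25 mm across, standing 16 mm above the deck, so 76 mm above the bench before it sinks; 67 mm once sunk).
- bolt_b (a joint): How far the middle bolt has sunk, m: 0 at the start, 0.009 fully sunk. A tight bolt gives no more than about 1.5 mm when pushed down from above; the loose one sinks the full 9 mm under about 2 to 3 N and stays down. Which of the three is loose changes from run to run and cannot be seen beforehand.
- bolt_top_b (a point): Centre of the top face of the middle bolt's steel head (six-sided, 25 mm across, standing 16 mm above the deck, so 76 mm above the bench before it sinks; 67 mm once sunk).
- bolt_c (a joint): How far the right bolt has sunk, m: 0 at the start, 0.009 fully sunk. A tight bolt gives no more than about 1.5 mm when pushed down from above; the loose one sinks the full 9 mm under about 2 to 3 N and stays down. Which of the three is loose changes from run to run and cannot be seen beforehand.
- bolt_top_c (a point): Centre of the top face of the right bolt's steel head (six-sided, 25 mm across, standing 16 mm above the deck, so 76 mm above the bench before it sinks; 67 mm once sunk).
- cap_a (a joint): Opening angle of the left cap, rad: 0 shut, grows as its front edge is lifted, stops at 1.3. It swings freely and falls shut when let go. Steel plate 80 mm (manifold x) by 62 mm (y) by 6 mm, about 220 g, its top 67 mm above the bench when shut. Its hinge line runs along the manifold's y at manifold x = +78 mm, z = 63 mm.
- handle_a (a point): Centre of the left cap's handle: a round steel cross-bar 12 mm thick, 30 mm long along the manifold's y, on a stem from the cap. Shut: manifold x = +20 mm, z = 101 mm (58 mm nearer the robot than the hinge line, 38 mm above it, 34 mm over the cap's top). Pinched across its two flat ends it can turn between the fingers, so the gripper may stay upright while the cap swings.
- cap_b (a joint): Opening angle of the middle cap, rad: 0 shut, grows as its front edge is lifted, stops at 1.3. It swings freely and falls shut when let go. Steel plate 80 mm (manifold x) by 62 mm (y) by 6 mm, about 220 g, its top 67 mm above the bench when shut. Its hinge line runs along the manifold's y at manifold x = +78 mm, z = 63 mm.
- handle_b (a point): Centre of the middle cap's handle: a round steel cross-bar 12 mm thick, 30 mm long along the manifold's y, on a stem from the cap. Shut: manifold x = +20 mm, z = 101 mm (58 mm nearer the robot than the hinge line, 38 mm above it, 34 mm over the cap's top). Pinched across its two flat ends it can turn between the fingers, so the gripper may stay upright while the cap swings.
- cap_c (a joint): Opening angle of the right cap, rad: 0 shut, grows as its front edge is lifted, stops at 1.3. It swings freely and falls shut when let go. Steel plate 80 mm (manifold x) by 62 mm (y) by 6 mm, about 220 g, its top 67 mm above the bench when shut. Its hinge line runs along the manifold's y at manifold x = +78 mm, z = 63 mm.
- handle_c (a point): Centre of the right cap's handle: a round steel cross-bar 12 mm thick, 30 mm long along the manifold's y, on a stem from the cap. Shut: manifold x = +20 mm, z = 101 mm (58 mm nearer the robot than the hinge line, 38 mm above it, 34 mm over the cap's top). Pinched across its two flat ends it can turn between the fingers, so the gripper may stay upright while the cap swings.
- offcut_1: Lump of white plaster, 34 mm (its x) by 30 mm (y) by 35 mm high with a chipped shoulder, about 50 g, lying on the deck in the gap between the left and middle stations. Origin: centre of its underside. The two faces across its x axis are flat over the full height.
- offcut_2: Lump of white plaster, 30 mm (its x) by 30 mm (y) by 35 mm high with a chipped shoulder, about 45 g, lying on the deck in the gap between the middle and right stations. Origin: centre of its underside. The two faces across its x axis are flat over the full height.
- bin_in (a point): Centre of the inner floor (5 mm above the bench) of the open grey waste bin, fixed on the bench on the robot's right; outside 190 mm (its x) by 160 mm (its y) by 90 mm high, walls 5 mm.
- pot: Bystander: small screw-cap pot 32 mm across, about 34 mm high, standing on the deck near its back edge between the middle and right caps (about 65 mm behind the deck's middle line). Origin: centre of its underside.
- bur_block: Bystander: white block 100 by 60 by 35 mm with rows of small steel burs standing in it, about 70 mm high in all, on the bench at the left. Origin: centre of its underside.
- cast: Bystander: plaster dental cast 62 by 64 by 32 mm, on the bench at the left. Origin: centre of its underside.
- articulator: Bystander: brass articulator with two plaster casts, 75 by 70 by 83 mm, on the bench at the left, between the bur block and the cast. Origin: centre of its underside.
- mixing_bowl: Bystander: black rubber mixing bowl, 116 mm across, 60 mm high, on the bench at the far right. Origin: centre of its underside.
- plaster_knife: Bystander: flat spatula 180 mm long lying on the bench between the manifold and the robot, at the right. Origin: centre of its underside.
- brush: Bystander: brush 170 mm long lying on the bench between the manifold and the robot, at the left. Origin: centre of its underside.

How it is judged:
By the outcome, as a careful person would: the job done as asked, in the order asked, and still so for the second after the job is handed in, while the arm keeps its last pose, push and grip.
It also fails if it takes over 72 s, if anything falls off the work surface, if the arm or the gripper's body presses on something with over 40 N, if the wrist force passes 120 N, or if a joint passes its speed limit or range.

## Robot

A 6-joint arm with a two-finger parallel gripper is mounted at the origin on the work surface. World frame = base frame: x ahead of the robot, y to its left, z up, the work surface at z = 0. Lengths are in m, angles in rad, forces in N, time in s.
With the tool pointing down it reaches from about 0.35 to 0.975 m from the base axis. Payload 4.9 kg.
Tool frame: the origin (TCP) lies at the very end of the fingers, on their centre line; the grasp point (between the pads) lies 19 mm behind it; z points along the fingers, y is the line along which they close (so a half turn about z gives the same grasp; the last joint's range is limited). The gripper opens to 85 mm and grips with 20 to 120 N. Pads are 22 mm wide; open, the fingers measure 114 mm over their backs; the gripper's body (76 mm by 85 mm) begins 54 mm behind the grasp point. The pads swing forward as they close: fully open they stand 13 mm farther back than shut.
Start: joints at [1.093, 0.053, 1.613, -0, 1.476, -0.119], TCP at [0.219, 0.585, 0.231] pointing down, gripper open.
Joint ranges: [-3.01, 3.01], [-1.01, 2.22], [0.06, 2.58], [-1.02, 4.17], [0.09, 2.62], [-3.14, 3.14]. Speed limits (rad/s): [2.57, 2.57, 3.14, 3.14, 3.14, 3.14].

## Interface

Orientations are given as a rotation vector (axis times angle).
In Python, from station import get_obs, get_image, finish_job gives the robot as it stands. The module is installed in compiled form; this text tells all that it offers.
- The arm moves only by the tool carry_out, never from a script. Its argument "rows" is a list of rows, each a list of 7 numbers: the turn, a rotation vector about the tool's x, y, z as a fraction of full scale, then the shift along the tool's x, y, z as a fraction of full scale, then the closure, from -1 (fully open) to 1 (shut). A call has 1 to 5 rows; each row is the pose to reach, as a shift and turn from the pose commanded when the call began, along the tool's axes at that moment, turning the shorter way round; what a row does not reach only later rows make up. Full scale, the value 1, is 300 mm for a shift and pi rad for a turn. A row lasts 1/10 s, in which the tool goes at most 50 mm and 8.59 degrees, less where a joint would pass 70% of its speed; a pose out of reach is approached as far as the arm can. A call with a number of a shift or a turn outside -1 to 1 is refused whole. A call with a gripper value outside its range is refused whole. The fingers move at their own pace and stop on an object; "force" is the grip in N (left out, the last holds). Time passes only in rows, so rows that repeat a pose let the fingers close. It gives the time, the measured TCP pose, the force, the opening and the grip force at its end, in the units of the state.
- get_obs(): the state, without advancing time (a new reading comes with each control period).
- get_image(name): name is "side" or "top" or "wrist"; returns a dict with "img" (400x640x3 uint8, blue, green, red), "mtx" (3x3 intrinsics, pixels), "R" (3x3) and "t" (3): a world point X has camera coordinates R X + t. Camera axes: x right, y down, z forward; pixel columns grow to the right and rows downward; lengths in m; the calibration is good to about 2 mm. A picture is of the moment at which its call begins. There is no depth.
- finish_job(): hands the job in; it is judged then, once.
The state is a dict: "t": time; "q": joint angles; "dq": joint speeds; "effort": joint torques, N m; "tool_pos": TCP position; "tool_rot": TCP orientation; "contact_force": force on the tool from outside, world axes, zero at the start; "wrist_torque": the same for the moment, N m; "opening": finger opening in m; "grip_force": force on a finger pad.
Only numpy, scipy, OpenCV 4.12 (cv2) and the standard library are available. Lean on these libraries where they do the work, as an engineer would, in place of code of your own. Each camera call takes 0.05 s, during which the arm holds its last target. There are 200 camera calls.

## Working session

There is one attempt and no reset: what is moved stays moved. The work goes in short steps, Python scripts to look and compute and a tool call to move; the robot and the scene stay as the last step left them, time stands still between calls to the robot, and variables do not carry over. Pictures are saved under pics/ and viewed, at most 10 in all, crops included, and the job is handed in when it is done.

Besides the shell and the picture viewer there is one more tool, called after "Request:" by a JSON object that holds its "op" and its "data", one argument or row to a line. carry_out: Moves the arm, as the interface text tells. Shift numbers are shares of 300 mm and turn numbers shares of pi rad, none past 1 either way. Its arguments: {"type":"object","properties":{"rows":{"type":"array"},"force":{"type":"number"}},"required":["rows"]}

```bash
mkdir -p pics
python3 - <<'E'
from station import get_obs,get_image
import cv2,numpy as np
o=get_obs()
print({k:np.round(v,3) for k,v in o.items()})
for n in("top","side"):
    d=get_image(n);cv2.imwrite(f"pics/{n}0.png",d["img"]);np.savez(f"{n}0.npz",**d)
    print(n,d["mtx"].round(1).tolist(),(-d["R"].T@d["t"]).round(3),d["R"].round(3).tolist())
E
```

```text
{'t': np.float64(0.0), 'q': array([ 1.093,  0.053,  1.614,  0.   ,  1.476, -0.119]), 'dq': array([-0.001,  0.002, -0.001,  0.   ,  0.   ,  0.   ]), 'effort': array([-3.0000e-03, -3.9365e+01, -3.7018e+01, -0.0000e+00,  7.0000e-03,
        0.0000e+00]), 'tool_pos': array([0.219, 0.585, 0.23 ]), 'tool_rot': array([-5.600e-01, -3.091e+00,  3.000e-03]), 'contact_force': array([-0.138,  0.672,  0.242]), 'wrist_torque': array([-0.01 ,  0.046, -0.031]), 'grip_force': np.float64(0.0), 'opening': np.float64(0.085)}
top [[501.6, 0.0, 317.3], [0.0, 501.6, 202.8], [0.0, 0.0, 1.0]] [0.211 0.036 1.424] [[0.112, -0.994, 0.003], [-0.97, -0.11, -0.219], [0.218, 0.022, -0.976]]
side [[477.0, 0.0, 319.1], [0.0, 477.0, 199.0], [0.0, 0.0, 1.0]] [-0.125 -0.616  0.883] [[0.713, -0.701, -0.018], [-0.463, -0.452, -0.762], [0.526, 0.552, -0.647]]
```

View pics/top0.png

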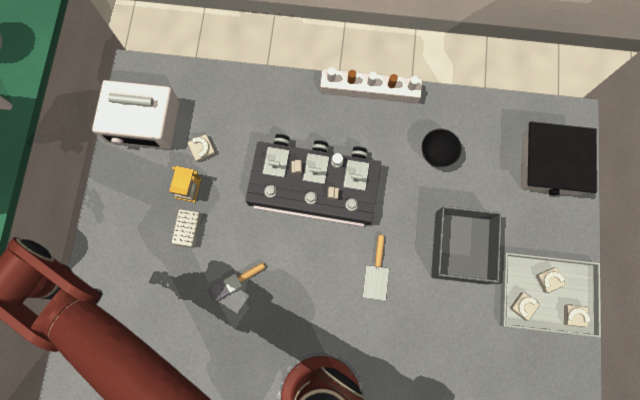

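View pics/side0.png

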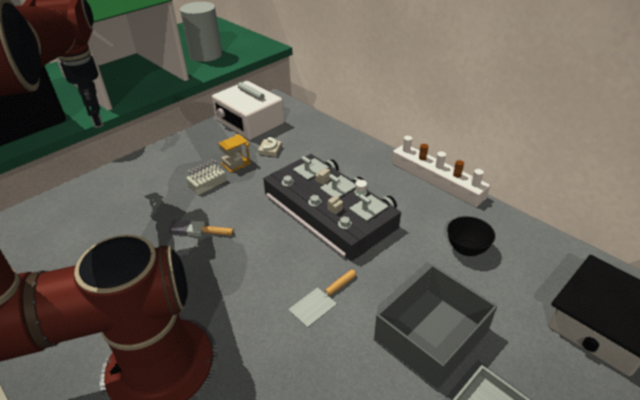

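The top view shows the manifold at (250–382, 140–225): bolts near (270,191), (311,198), (351,204), offcuts near (297,166) and (334,193), pot (337,160), and bin (437–500, 208–283). The side view matches. I'll zoom both for the measurements.

```bash
cat > h.py <<'E'
import numpy as np,cv2
from station import get_obs,get_image
def ray(d,u,v):
    c=-d["R"].T@d["t"]; r=d["R"].T@np.linalg.inv(d["mtx"])@np.array([u,v,1.]); return c,r
def onz(d,u,v,z):
    c,r=ray(d,u,v); return c+r*(z-c[2])/r[2]
def proj(d,X):
    p=d["mtx"]@(d["R"]@np.asarray(X)+d["t"]); return p[:2]/p[2]
def tri(d1,p1,d2,p2):
    A=[];b=[]
    for d,p in((d1,p1),(d2,p2)):
        c,r=ray(d,*p); r/=np.linalg.norm(r); M=np.eye(3)-np.outer(r,r); A.append(M);b.append(M@c)
    return np.linalg.lstsq(np.vstack(A),np.hstack(b),rcond=None)[0]
E
python3 - <<'E'
from h import *
t=np.load("top0.npz");s=np.load("side0.npz")
a=cv2.resize(t["img"][130:230,240:390],None,fx=5,fy=5,interpolation=cv2.INTER_CUBIC)[:, :750]
b=cv2.resize(s["img"][150:260,255:405],None,fx=5,fy=5,interpolation=cv2.INTER_CUBIC)
cv2.imwrite("pics/ct.png",a);cv2.imwrite("pics/cs.png",b)
for p in((270,189),(311,196),(351,202)): print(onz(t,*p,.076).round(3))
for p in((437,208),(500,215),(497,283),(433,276)): print("bin",onz(t,*p,.09).round(3))
E
```

```text
[0.536 0.201 0.076]
[0.529 0.086 0.076]
[ 0.524 -0.026  0.076]
bin [ 0.531 -0.259  0.09 ]
bin [ 0.531 -0.43   0.09 ]
bin [ 0.347 -0.429  0.09 ]
bin [ 0.346 -0.26   0.09 ]
```

View pics/ct.png

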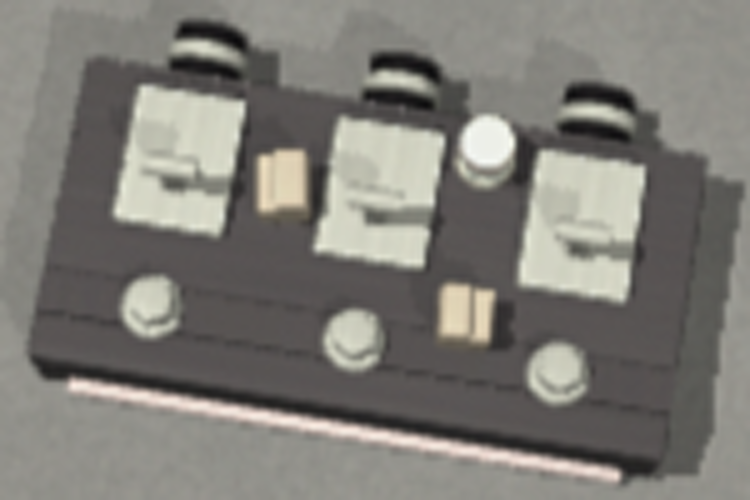

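View pics/cs.png

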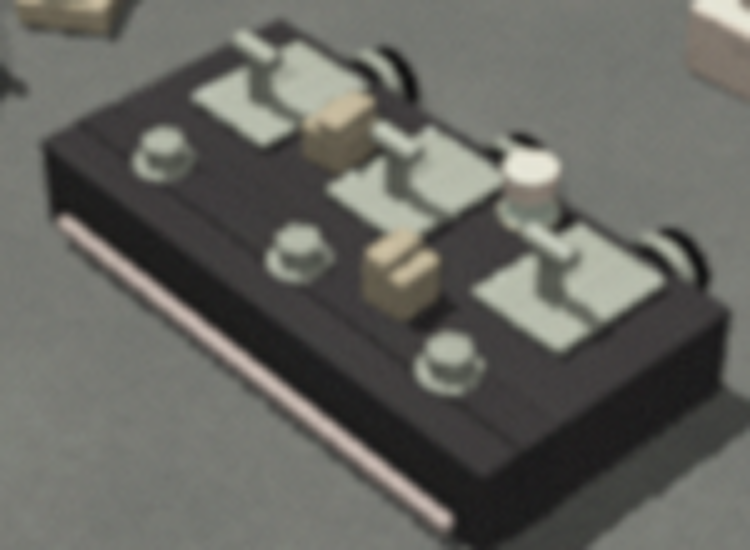

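Crops: top view bolts' heads at crop (153,297), (356,333), (560,365), offcut 1 at (258–308,150–218), offcut 2 at (440–495,284–345), both with the chip line running roughly along manifold x. Side view heads at (166,138), (301,238), (453,348).

Run:
```python
from h import *
t=np.load("top0.npz");s=np.load("side0.npz")
T=lambda p:((p[0]+.5)/5-.5+240,(p[1]+.5)/5-.5+130)
S=lambda p:((p[0]+.5)/5-.5+255,(p[1]+.5)/5-.5+150)
B=[]
for n,p,q in zip("abc",((153,297),(356,333),(560,365)),((166,138),(301,238),(453,348))):
    x=tri(t,T(p),s,S(q)); y=onz(t,*T(p),.076);y2=onz(s,*S(q),.076);print(n,x.round(4),y.round(4),y2.round(4)); B.append((y+y2)/2)
v=B[0]-B[2];yaw=np.arctan2(-v[0],v[1]);print("yaw",np.degrees(yaw),np.linalg.norm(v))
c,sn=np.cos(yaw),np.sin(yaw);R=np.array([[c,-sn],[sn,c]])
O=np.mean(B,0)[:2]-R@[-.0505,0];print("O",O)
# handles tri: top crop centre of bar, side
for n,p,q in zip("abc",((168,165),(375,195),(580,230)),((258,47),(398,138),(549,242))):
    print("h",n,tri(t,T(p),s,S(q)).round(4),(O+R@[.02,{'a':.115,'b':0,'c':-.115}[n]]).round(4))
for n in("t","s"):
    d=dict(t=t,s=s)[n]
    hsv=cv2.cvtColor(d["img"],cv2.COLOR_BGR2HSV); m=cv2.inRange(hsv,(8,40,90),(28,150,255))
    roi=(240,130,150,100) if n=="t" else (255,150,150,110)
    k=np.zeros_like(m);x,y,w,h=roi;k[y:y+h,x:x+w]=m[y:y+h,x:x+w]
    nn,l,st,ce=cv2.connectedComponentsWithStats(k)
    for i in range(1,nn):
        if st[i,4]>25: print(n,st[i],ce[i].round(1), onz(d,*ce[i],.0775).round(4), (R.T@(onz(d,*ce[i],.0775)[:2]-O)).round(4))
w=get_image("wrist");np.savez("w0.npz",**w)
o=get_obs();from scipy.spatial.transform import Rotation as Ro
Rt=Ro.from_rotvec(o["tool_rot"]).as_matrix();print("tool",Rt.round(3).tolist())
cc=-w["R"].T@w["t"];print("cam in tool",Rt.T@(cc-o["tool_pos"]),(Rt.T@w["R"].T).round(3).tolist(),w["mtx"][0,0])
```

```text
a [0.5356 0.2005 0.0765] [0.5359 0.2005 0.076 ] [0.5358 0.2012 0.076 ]
b [0.5284 0.0863 0.0756] [0.5282 0.0863 0.076 ] [0.5281 0.0859 0.076 ]
c [ 0.5234 -0.0276  0.0738] [ 0.5228 -0.0274  0.076 ] [ 0.5218 -0.0293  0.076 ]
yaw -3.3746625844131084 0.22959351395167987
O [0.57916677 0.083213  ]
h a [0.6045 0.1987 0.1036] [0.6059 0.1968]
h b [0.5998 0.0841 0.1037] [0.5991 0.082 ]
h c [ 0.5928 -0.0294  0.1023] [ 0.5924 -0.0328]
t [291 160  11  14 149] [296.1 166.6] [0.6076 0.1369 0.0775] [0.0252 0.0553]
t [327 186  12  14 142] [332.5 192.9] [0.5438 0.0277 0.0775] [-0.0321 -0.0575]
s [258 150  20   7  97] [267.9 152.1] [0.5741 0.333  0.0775] [-0.0198  0.2491]
s [315 169  15  15 154] [322.6 175.5] [0.6067 0.1361 0.0775] [0.0244 0.0544]
s [328 196  15  17 189] [334.5 203.6] [0.5444 0.0298 0.0775] [-0.0315 -0.0554]
tool [[-0.936, 0.351, -0.001], [0.351, 0.936, -0.001], [0.0, -0.002, -1.0]]
cam in tool [ 0.06861633  0.0005432  -0.14192711] [[-0.001, -0.962, -0.273], [1.0, -0.001, -0.001], [0.001, -0.273, 0.962]] 330.6313325368364
```

```bash
cat >> h.py <<'E'
from scipy.spatial.transform import Rotation as Ro
def go(x,y,z,yaw):
    """turn+shift fractions from now to TCP (x,y,z), pointing down, tool y at angle yaw (deg) in world"""
    o=get_obs(); a=np.radians(yaw); ty=np.array([np.cos(a),np.sin(a),0]); tz=np.array([0,0,-1.])
    M=np.column_stack([np.cross(ty,tz),ty,tz]); R=Ro.from_rotvec(o["tool_rot"])
    r=(R.inv()*Ro.from_matrix(M)).as_rotvec()/np.pi; s=R.inv().apply(np.array([x,y,z])-o["tool_pos"])/.3
    print("t",round(float(o["t"]),2),"turn",r.round(3),"shift",s.round(3),"pos",o["tool_pos"].round(4),"F",o["contact_force"].round(1),"open",o["opening"].round(4))
E
python3 -c "
from h import *
go(.59,.10,.25,-3.4)"
```

```text
Traceback (most recent call last):
  File "h.py", line 20, in go
    print("t",round(float(o["t"]),2),"turn",r.round(3),"shift",s.round(3),"pos",o["tool_pos"].round(4),"F",o["contact_force"].round(1),"open",o["opening"].round(4))
                                                                                                                                              ^^^^^^^^^^^^^^^^^^
AttributeError: 'float' object has no attribute 'round'
```

```bash
sed -i 's/o\["opening"\].round(4)/round(float(o["opening"]),4),"grip",round(float(o["grip_force"]),1)/' h.py
python3 -c "
from h import *
go(.59,.10,.25,-3.4)"
```

```text
t 0.15 turn [-0.     0.     0.405] shift [-1.725 -1.079 -0.064] pos [0.2192 0.5848 0.2304] F [ 0.1 -0.5 -0.1] open 0.0851 grip 0.0
```

Request:
{"op": "carry_out", "data": {
  "rows": [
    [0,0,0.2,-0.7,-0.43,-0.06,-1],
    [0,0,0.2,-0.7,-0.43,-0.06,-1],
    [0,0,0.2,-0.7,-0.43,-0.06,-1],
    [0,0,0.2,-0.7,-0.43,-0.06,-1],
    [0,0,0.2,-0.7,-0.43,-0.06,-1]
  ]
}}

```text
t: 0.65
tool_pos: [0.3715, 0.3888, 0.2492]
tool_rot: [1.492, 2.764, -0.0]
contact_force: [0.2, 0.2, -0.6]
opening: 0.0852
grip_force: 0.0
```

```bash
python3 -c "
from h import *
go(.59,.10,.25,-3.4)"
```

```text
t 0.65 turn [-0.     0.     0.204] shift [-1.204  0.081 -0.002] pos [0.3715 0.3888 0.2492] F [ 0.2  0.2 -0.6] open 0.0852 grip 0.0
```

Request:
{"op": "carry_out", "data": {
  "rows": [
    [0,0,0.2,-1,0.08,0,-1],
    [0,0,0.2,-1,0.08,0,-1],
    [0,0,0.2,-1,0.08,0,-1],
    [0,0,0.2,-1,0.08,0,-1],
    [0,0,0.2,-1,0.08,0,-1]
  ]
}}

```text
t: 1.15
tool_pos: [0.5255, 0.1918, 0.2491]
tool_rot: [-2.274, -2.168, -0.0]
contact_force: [0.4, 0.1, -0.4]
opening: 0.0855
grip_force: 0.0
```

```bash
python3 -c "
from h import *
go(.59,.10,.25,-3.4)"
```

```text
t 1.15 turn [-0.    -0.     0.004] shift [-0.295  0.229 -0.003] pos [0.5255 0.1918 0.2491] F [ 0.4  0.1 -0.4] open 0.0855 grip 0.0
```

Request:
{"op": "carry_out", "data": {
  "rows": [
    [0,0,0.004,-0.295,0.23,0,-1],
    [0,0,0.004,-0.295,0.23,0,-1],
    [0,0,0.004,-0.295,0.23,0,-1],
    [0,0,0.004,-0.295,0.23,0,-1],
    [0,0,0.004,-0.295,0.23,0,-1]
  ]
}}

```text
t: 1.65
tool_pos: [0.5891, 0.103, 0.2489]
tool_rot: [-2.283, -2.157, 0.001]
contact_force: [-0.9, -0.4, 0.8]
opening: 0.0852
grip_force: 0.0
```

```bash
python3 -c "
from h import *
go(.59,.10,.25,-3.4)
d=get_image('wrist');np.savez('w1.npz',**d);cv2.imwrite('pics/w1.png',d['img'])
for n,p in (('o1',(.607,.1365,.0775)),('o2',(.544,.0287,.0775)),('ba',(.5359,.2008,.076)),('bb',(.5282,.0861,.076)),('bc',(.5223,-.0283,.076))): print(n,proj(d,p).round(1))
"
```

```text
t 1.65 turn [-0.    -0.     0.001] shift [-0.01   0.004 -0.004] pos [0.5891 0.103  0.2489] F [-0.9 -0.4  0.8] open 0.0852 grip 0.0
o1 [339.8 142.3]
o2 [283.5 250.8]
ba [257.3  74.6]
bb [262.5 197.9]
bc [268.5 299.4]
```

View pics/w1.png

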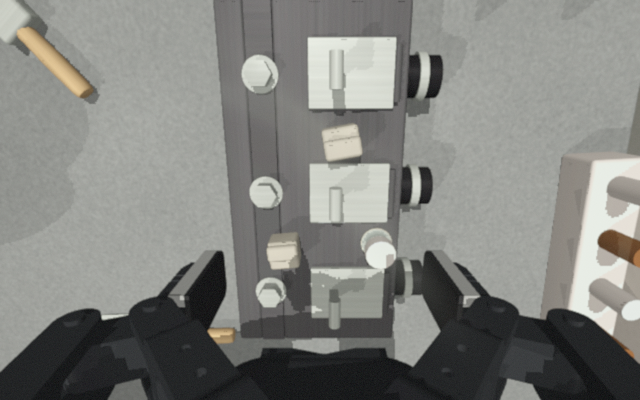

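The wrist view shows offcut 1 at (342,142) tilted about 10° from the image rows, offcut 2 at (284,251) nearly straight, and the bolts at (260,73), (266,192), (270,292). Next I measure the lumps' angles with a mask.

Run:
```python
from h import *
d=np.load("w1.npz");im=d["img"]
hsv=cv2.cvtColor(im,cv2.COLOR_BGR2HSV);m=cv2.inRange(hsv,(5,18,90),(30,150,255))
print(hsv[135,340],hsv[60,350],hsv[240,285])
big=im[110:280,255:375].copy();mm=m[110:280,255:375]
for x,y in((342,142),(284,251)):
    k=np.zeros_like(m);k[y-28:y+28,x-28:x+28]=m[y-28:y+28,x-28:x+28]
    n,l,st,ce=cv2.connectedComponentsWithStats(k);i=1+st[1:,4].argmax()
    c=cv2.findContours((l==i).astype(np.uint8),0,2)[0][0]
    r=cv2.minAreaRect(c);print(st[i],r);
    z=.095 if x else 0
    print([ (onz(d,*p,.095)).round(4).tolist() for p in cv2.boxPoints(r)])
out=np.hstack([cv2.resize(big,None,fx=3.3,fy=3.3,interpolation=cv2.INTER_CUBIC),cv2.cvtColor(cv2.resize(mm,None,fx=3.3,fy=3.3,interpolation=0),8)])
cv2.imwrite("pics/w1c.png",out);print(out.shape)
```

```text
[ 23  26 207] [ 42  12 215] [ 23  34 150]
[ 321  123   42   39 1326] ((341.7080078125, 142.14401245117188), (35.41931915283203, 39.08647155761719), 79.69515228271484)
[[0.5888, 0.1518, 0.095], [0.6227, 0.1559, 0.095], [0.6275, 0.125, 0.095], [0.5927, 0.1207, 0.095]]
[ 266  232   35   38 1148] ((282.9029235839844, 250.73822021484375), (36.43083953857422, 34.053245544433594), 85.60128784179688)
[[0.5302, 0.0554, 0.095], [0.563, 0.0562, 0.095], [0.5627, 0.0177, 0.095], [0.5288, 0.0168, 0.095]]
(561, 792, 3)
```

View pics/w1c.png

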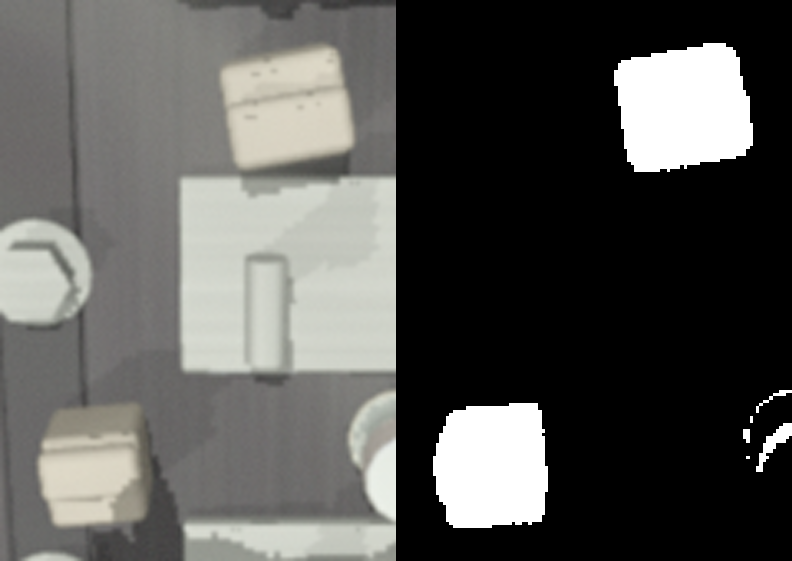

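Offcut 1 is at about (0.607,0.138) with its x axis near +7°; offcut 2 is at (0.544,0.029) near +2°. The sizes fit. I go to offcut 1.

```bash
python3 -c "
from h import *
go(.6065,.1375,.12,7)
go(.6065,.1375,.066,7)
"
```

```text
t 1.7 turn [-0.    -0.    -0.057] shift [0.116 0.052 0.43 ] pos [0.5889 0.1035 0.2491] F [-0.5  0.1  0.7] open 0.0853 grip 0.0
t 1.7 turn [-0.    -0.    -0.057] shift [0.116 0.053 0.61 ] pos [0.5889 0.1035 0.2491] F [-0.5  0.1  0.7] open 0.0853 grip 0.0
```

Request:
{"op": "carry_out", "data": {
  "rows": [
    [0,0,-0.057,0.116,0.053,0.1,-0.6],
    [0,0,-0.057,0.116,0.053,0.25,-0.6],
    [0,0,-0.057,0.116,0.053,0.4,-0.6],
    [0,0,-0.057,0.116,0.053,0.4,-0.6],
    [0,0,-0.057,0.116,0.053,0.4,-0.6]
  ]
}}

```text
t: 2.2
tool_pos: [0.6066, 0.1373, 0.1293]
tool_rot: [-2.079, -2.354, 0.002]
contact_force: [0.2, 0.2, 0.2]
opening: 0.0681
grip_force: 0.0
```

```bash
python3 -c "
from h import *
go(.6065,.1375,.066,7)
"
```

```text
t 2.2 turn [-0.001 -0.     0.   ] shift [0.001 0.    0.211] pos [0.6066 0.1373 0.1293] F [0.2 0.2 0.2] open 0.0681 grip 0.0
```

Settled accurately. I descend and close.

Request:
{"op": "carry_out", "data": {
  "force": 30,
  "rows": [
    [0,0,0,0,0,0.1,-0.6],
    [0,0,0,0,0,0.21,-0.6],
    [0,0,0,0,0,0.21,-0.6],
    [0,0,0,0,0,0.21,1],
    [0,0,0,0,0,0.21,1]
  ]
}}

```text
t: 2.7
tool_pos: [0.61, 0.1364, 0.0703]
tool_rot: [2.079, 2.35, 0.007]
contact_force: [0.4, -0.0, 0.6]
opening: 0.0402
grip_force: 0.0
```

Request:
{"op": "carry_out", "data": {
  "rows": [
    [0,0,0,0,0,0,1],
    [0,0,0,0,0,0,1],
    [0,0,0,0,0,0,1],
    [0,0,0,0,0,0,1],
    [0,0,0,0,0,0,1]
  ]
}}

```text
t: 3.2
tool_pos: [0.61, 0.1363, 0.0703]
tool_rot: [2.08, 2.35, 0.007]
contact_force: [-0.1, -0.8, 7.9]
opening: 0.0332
grip_force: 31.3
```

Request:
{"op": "carry_out", "data": {
  "rows": [
    [0,0,0,0,0,-0.1,1],
    [0,0,0,0,0,-0.25,1],
    [0,0,0,0,0,-0.4,1],
    [0,0,0,0,0,-0.45,1],
    [0,0,0,0,0,-0.45,1]
  ]
}}

```text
t: 3.7
tool_pos: [0.6099, 0.1363, 0.2063]
tool_rot: [2.078, 2.348, 0.01]
contact_force: [0.2, 0.5, -0.2]
opening: 0.0333
grip_force: 30.4
```

```bash
python3 -c "
from h import *
go(.44,-.375,.2,0);print(get_obs()['q'])
"
```

```text
t 3.7 turn [ 0.003 -0.     0.039] shift [-1.623 -0.77   0.015] pos [0.6099 0.1363 0.2063] F [ 0.2  0.5 -0.2] open 0.0333 grip 30.4
[ 1.00846428e-01  6.31422623e-02  1.64400952e+00 -6.26544159e-06
  1.42590744e+00 -2.10571599e-02]
```

Request:
{"op": "carry_out", "data": {
  "rows": [
    [0,0,0.02,-0.83,-0.39,0,1],
    [0,0,0.02,-0.83,-0.39,0,1],
    [0,0,0.02,-0.83,-0.39,0,1],
    [0,0,0.02,-0.83,-0.39,0,1],
    [0,0,0.02,-0.83,-0.39,0,1]
  ]
}}

```text
t: 4.2
tool_pos: [0.5274, -0.1026, 0.1984]
tool_rot: [-2.152, -2.284, 0.003]
contact_force: [1.1, -0.3, -0.1]
opening: 0.0335
grip_force: 30.4
```

```bash
python3 -c "
from h import *
go(.44,-.375,.2,0)
"
```

```text
t 4.2 turn [-0.001 -0.     0.019] shift [-0.889 -0.345 -0.005] pos [ 0.5274 -0.1026  0.1984] F [ 1.1 -0.3 -0.1] open 0.0335 grip 30.4
```

Request:
{"op": "carry_out", "data": {
  "rows": [
    [0,0,0.019,-0.89,-0.345,0,1],
    [0,0,0.019,-0.89,-0.345,0,1],
    [0,0,0.019,-0.89,-0.345,0,1],
    [0,0,0.019,-0.89,-0.345,0,1],
    [0,0,0.019,-0.89,-0.345,0,1]
  ]
}}

```text
t: 4.7
tool_pos: [0.4512, -0.3404, 0.1985]
tool_rot: [-2.22, -2.218, -0.0]
contact_force: [-0.1, 0.2, -0.4]
opening: 0.0332
grip_force: 30.4
```

```bash
python3 -c "
from h import *
go(.44,-.375,.06,0)
"
```

```text
t 4.7 turn [-0.001 -0.001 -0.   ] shift [-0.117 -0.036  0.461] pos [ 0.4512 -0.3404  0.1985] F [-0.1  0.2 -0.4] open 0.0332 grip 30.4
```

Request:
{"op": "carry_out", "data": {
  "rows": [
    [0,0,0,-0.117,-0.03,0.05,1],
    [0,0,0,-0.117,-0.03,0.2,1],
    [0,0,0,-0.117,-0.03,0.35,1],
    [0,0,0,-0.117,-0.03,0.45,1],
    [0,0,0,-0.117,-0.03,0.45,1]
  ]
}}

```text
t: 5.2
tool_pos: [0.4395, -0.37, 0.0578]
tool_rot: [-2.212, -2.209, -0.001]
contact_force: [-1.5, 0.4, -0.6]
opening: 0.0333
grip_force: 30.4
```

Request:
{"op": "carry_out", "data": {
  "rows": [
    [0,0,0,0,0,0,1],
    [0,0,0,0,0,0,-0.5],
    [0,0,0,0,0,0,-0.5],
    [0,0,0,0,0,0,-0.5],
    [0,0,0,0,0,0,-0.5]
  ]
}}

```text
t: 5.7
tool_pos: [0.4448, -0.3752, 0.0677]
tool_rot: [2.22, 2.219, -0.0]
contact_force: [-0.4, -0.1, -0.3]
opening: 0.064
grip_force: 0.0
```

Request:
{"op": "carry_out", "data": {
  "rows": [
    [0,0,0,0,0,-0.05,-0.5],
    [0,0,0,0,0,-0.2,-0.5],
    [0,0,0,0,0,-0.35,-0.5],
    [0,0,0,0,0,-0.5,-0.5],
    [0,0,0,0,0,-0.5,-0.5]
  ]
}}

```text
t: 6.2
tool_pos: [0.4472, -0.3778, 0.2271]
tool_rot: [2.21, 2.209, -0.001]
contact_force: [-0.1, -0.6, 1.2]
opening: 0.064
grip_force: 0.0
```

```bash
python3 -c "
from h import *
go(.544,.029,.2,2)
"
```

```text
t 6.2 turn [ 0.003  0.004 -0.011] shift [1.357 0.321 0.078] pos [ 0.4472 -0.3778  0.2271] F [-0.1 -0.6  1.2] open 0.064 grip 0.0
```

Request:
{"op": "carry_out", "data": {
  "rows": [
    [0,0,-0.01,0.85,0.2,0,-0.6],
    [0,0,-0.01,0.85,0.2,0,-0.6],
    [0,0,-0.01,0.85,0.2,0,-0.6],
    [0,0,-0.01,0.85,0.2,0,-0.6],
    [0,0,-0.01,0.85,0.2,0,-0.6]
  ]
}}

```text
t: 6.7
tool_pos: [0.5016, -0.1294, 0.2173]
tool_rot: [2.187, 2.254, 0.001]
contact_force: [0.7, -0.8, 0.8]
opening: 0.0687
grip_force: 0.0
```

```bash
python3 -c "
from h import *
go(.544,.029,.17,2)
"
```

```text
t 6.7 turn [ 0.     0.    -0.001] shift [0.524 0.157 0.158] pos [ 0.5016 -0.1294  0.2173] F [ 0.7 -0.8  0.8] open 0.0687 grip 0.0
```

Request:
{"op": "carry_out", "data": {
  "rows": [
    [0,0,0,0.52,0.157,0.15,-0.6],
    [0,0,0,0.52,0.157,0.15,-0.6],
    [0,0,0,0.52,0.157,0.15,-0.6],
    [0,0,0,0.52,0.157,0.15,-0.6],
    [0,0,0,0.52,0.157,0.15,-0.6]
  ]
}}

```text
t: 7.2
tool_pos: [0.5434, 0.0286, 0.1708]
tool_rot: [-2.181, -2.259, 0.001]
contact_force: [-0.1, -0.2, 0.4]
opening: 0.0684
grip_force: 0.0
```

```bash
python3 -c "
from h import *
go(.544,.029,.068,2)
d=get_image('side');t=get_image('top');np.savez('s2.npz',**d);np.savez('t2.npz',**t)
cv2.imwrite('pics/st2.png',np.hstack([cv2.resize(d['img'][130:400,250:500],None,fx=1.6,fy=1.6),cv2.resize(t['img'][120:390,250:500],None,fx=1.6,fy=1.6)]))
"
```

```text
t 7.2 turn [-0. -0.  0.] shift [0.001 0.003 0.343] pos [0.5434 0.0286 0.1708] F [-0.1 -0.2  0.4] open 0.0684 grip 0.0
```

View pics/st2.png

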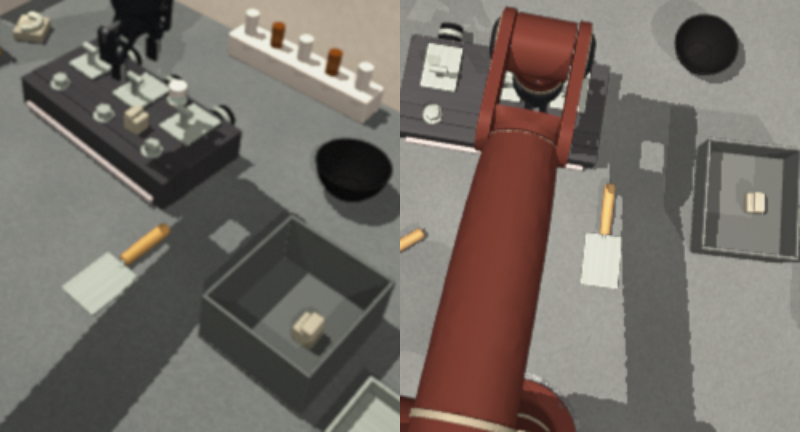

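Offcut 1 lies in the bin (side crop (308,328)); offcut 2 is still at (136,120) on the deck under the hand. I descend on it.

Request:
{"op": "carry_out", "data": {
  "rows": [
    [0,0,0,0,0.003,0.12,-0.6],
    [0,0,0,0,0.003,0.25,-0.6],
    [0,0,0,0,0.003,0.345,-0.6],
    [0,0,0,0,0.003,0.345,-0.6],
    [0,0,0,0,0.003,0.345,1]
  ]
}}

```text
t: 7.8
tool_pos: [0.545, 0.0249, 0.0687]
tool_rot: [2.189, 2.253, 0.0]
contact_force: [1.4, 0.4, -0.1]
opening: 0.0552
grip_force: 0.0
```

Request:
{"op": "carry_out", "data": {
  "rows": [
    [0,0,0,0,0,0,1],
    [0,0,0,0,0,0,1],
    [0,0,0,0,0,0,1],
    [0,0,0,0,0,0,1],
    [0,0,0,0,0,0,1]
  ]
}}

```text
t: 8.3
tool_pos: [0.5468, 0.0256, 0.0708]
tool_rot: [2.184, 2.252, 0.004]
contact_force: [-1.2, -1.0, 5.9]
opening: 0.0293
grip_force: 31.0
```

Request:
{"op": "carry_out", "data": {
  "rows": [
    [0,0,0,0,0,-0.02,1],
    [0,0,0,0,0,-0.15,1],
    [0,0,0,0,0,-0.3,1],
    [0,0,0,0,0,-0.45,1],
    [0,0,0,0,0,-0.45,1]
  ]
}}

```text
t: 8.8
tool_pos: [0.5489, 0.026, 0.212]
tool_rot: [2.179, 2.247, 0.015]
contact_force: [2.1, -0.5, 0.5]
opening: 0.0292
grip_force: 30.2
```

```bash
python3 -c "
from h import *
go(.44,-.31,.2,0)
"
```

```text
t 8.8 turn [0.005 0.    0.01 ] shift [-1.108 -0.398  0.036] pos [0.5489 0.026  0.212 ] F [ 2.1 -0.5  0.5] open 0.0292 grip 30.2
```

Request:
{"op": "carry_out", "data": {
  "rows": [
    [0,0,0.01,-0.8,-0.29,0,1],
    [0,0,0.01,-0.8,-0.29,0,1],
    [0,0,0.01,-0.8,-0.29,0,1],
    [0,0,0.01,-0.8,-0.29,0,1],
    [0,0,0.01,-0.8,-0.29,0,1]
  ]
}}

```text
t: 9.3
tool_pos: [0.4656, -0.2127, 0.2025]
tool_rot: [-2.222, -2.221, -0.0]
contact_force: [0.8, -0.6, -0.8]
opening: 0.029
grip_force: 30.2
```

```bash
python3 -c "
from h import *
go(.44,-.31,.06,0)
"
```

```text
t 9.3 turn [ 0. -0. -0.] shift [-0.324 -0.086  0.475] pos [ 0.4656 -0.2127  0.2025] F [ 0.8 -0.6 -0.8] open 0.029 grip 30.2
```

Request:
{"op": "carry_out", "data": {
  "rows": [
    [0,0,0,-0.32,-0.08,0,1],
    [0,0,0,-0.32,-0.08,0,1],
    [0,0,0,-0.32,-0.08,0.1,1],
    [0,0,0,-0.32,-0.08,0.25,1],
    [0,0,0,-0.32,-0.08,0.4,1]
  ]
}}

```text
t: 9.8
tool_pos: [0.4427, -0.3082, 0.0821]
tool_rot: [2.222, 2.218, 0.0]
contact_force: [0.2, -1.1, -0.8]
opening: 0.0295
grip_force: 30.2
```

Request:
{"op": "carry_out", "data": {
  "rows": [
    [0,0,0,0,0,0.03,1],
    [0,0,0,0,0,0.03,1],
    [0,0,0,0,0,0.03,-0.5],
    [0,0,0,0,0,0.03,-0.5],
    [0,0,0,0,0,0.03,-0.5]
  ]
}}

```text
t: 10.3
tool_pos: [0.4442, -0.3086, 0.0766]
tool_rot: [2.219, 2.218, 0.0]
contact_force: [0.2, -0.7, 0.8]
opening: 0.0642
grip_force: 0.0
```

Request:
{"op": "carry_out", "data": {
  "rows": [
    [0,0,0,0,0,0,-0.5],
    [0,0,0,0,0,-0.1,-0.5],
    [0,0,0,0,0,-0.25,-0.5],
    [0,0,0,0,0,-0.4,-0.5],
    [0,0,0,0,0,-0.5,-0.5]
  ]
}}

```text
t: 10.8
tool_pos: [0.4437, -0.3082, 0.2285]
tool_rot: [2.218, 2.217, 0.0]
contact_force: [0.6, -0.6, 1.0]
opening: 0.064
grip_force: 0.0
```

```bash
python3 -c "
from h import *
go(.522,-.028,.2,-93.4);print(get_obs()['q'])
go(.522,-.028,.2,86.6)
"
```

```text
t 10.8 turn [ 0.002 -0.     0.519] shift [0.934 0.26  0.092] pos [ 0.4437 -0.3082  0.2285] F [ 0.6 -0.6  1. ] open 0.064 grip 0.0
[-7.44890391e-01 -1.52993204e-01  1.81599794e+00  1.48185319e-05
  1.47305758e+00 -7.44402073e-01]
t 10.8 turn [ 0.     0.002 -0.481] shift [0.934 0.26  0.092] pos [ 0.4437 -0.3082  0.2285] F [ 0.6 -0.6  1. ] open 0.064 grip 0.0
```

Request:
{"op": "carry_out", "data": {
  "rows": [
    [0,0,-0.25,0.5,0.14,0,1],
    [0,0,-0.25,0.5,0.14,0,1],
    [0,0,-0.25,0.5,0.14,0,1],
    [0,0,-0.25,0.5,0.14,0,1],
    [0,0,-0.25,0.5,0.14,0,1]
  ]
}}

```text
t: 11.3
tool_pos: [0.4854, -0.1555, 0.2246]
tool_rot: [1.24, 2.885, 0.0]
contact_force: [0.4, 0.1, 0.3]
opening: -0.0002
grip_force: 0.0
```

```bash
python3 -c "
from h import *
go(.522,-.028,.2,86.6)
"
```

```text
t 11.3 turn [ 0.     0.    -0.239] shift [0.224 0.381 0.082] pos [ 0.4854 -0.1555  0.2246] F [0.4 0.1 0.3] open -0.0002 grip 0.0
```

Request:
{"op": "carry_out", "data": {
  "rows": [
    [0,0,-0.239,0.224,0.381,0.1,1],
    [0,0,-0.239,0.224,0.381,0.1,1],
    [0,0,-0.239,0.224,0.381,0.2,1],
    [0,0,-0.239,0.224,0.381,0.3,1],
    [0,0,-0.239,0.224,0.381,0.3,1]
  ]
}}

```text
t: 11.8
tool_pos: [0.5195, -0.0283, 0.1287]
tool_rot: [-0.098, -3.131, -0.002]
contact_force: [-0.7, 0.6, -0.1]
opening: -0.0002
grip_force: 0.0
```

Request:
{"op": "carry_out", "data": {
  "rows": [
    [0,0,0,0,0,0,1],
    [0,0,0,0,0,0,1],
    [0,0,0,0,0,0,1]
  ]
}}

```text
t: 12.1
tool_pos: [0.5236, -0.0308, 0.1353]
tool_rot: [0.116, 3.137, -0.001]
contact_force: [-0.4, 0.1, 0.3]
opening: -0.0002
grip_force: 0.0
```

```bash
python3 -c "
from h import *
go(.522,-.028,.081,86.6)
for n in ('side','top'):
    d=get_image(n);m=cv2.inRange(cv2.cvtColor(d['img'],40),(8,40,90),(28,150,255))
    n_,l,st,ce=cv2.connectedComponentsWithStats(m)
    print([(ce[i].round(0).tolist(),onz(d,*ce[i],.022).round(3).tolist()) for i in range(1,n_) if st[i,4]>60])
"
```

```text
t 12.1 turn [-0.     0.001 -0.005] shift [0.007 0.009 0.181] pos [ 0.5236 -0.0308  0.1353] F [-0.4  0.1  0.3] open -0.0002 grip 0.0
[([35.0, 8.0], [0.622, 2.377, 0.022]), ([492.0, 93.0], [1.453, 0.092, 0.022]), ([114.0, 47.0], [0.673, 1.549, 0.022]), ([23.0, 45.0], [0.387, 1.884, 0.022]), ([27.0, 75.0], [0.286, 1.541, 0.022]), ([362.0, 103.0], [1.062, 0.391, 0.022]), ([136.0, 135.0], [0.378, 0.795, 0.022]), ([234.0, 155.0], [0.537, 0.463, 0.022]), ([269.0, 148.0], [0.641, 0.415, 0.022]), ([19.0, 186.0], [0.0, 0.793, 0.022]), ([83.0, 212.0], [0.084, 0.545, 0.022]), ([218.0, 229.0], [0.305, 0.221, 0.022]), ([111.0, 273.0], [0.038, 0.28, 0.022]), ([340.0, 281.0], [0.403, -0.126, 0.022]), ([132.0, 313.0], [0.016, 0.136, 0.022]), ([415.0, 316.0], [0.446, -0.308, 0.022]), ([442.0, 335.0], [0.448, -0.375, 0.022])]
[([53.0, 194.0], [0.465, 0.825, 0.022]), ([508.0, 13.0], [1.198, -0.457, 0.022]), ([202.0, 32.0], [1.024, 0.484, 0.022]), ([163.0, 24.0], [1.035, 0.609, 0.022]), ([241.0, 31.0], [1.04, 0.365, 0.022]), ([278.0, 32.0], [1.05, 0.248, 0.022]), ([337.0, 51.0], [1.005, 0.062, 0.022]), ([306.0, 38.0], [1.038, 0.161, 0.022]), ([413.0, 52.0], [1.028, -0.172, 0.022]), ([381.0, 48.0], [1.032, -0.071, 0.022]), ([610.0, 213.0], [0.588, -0.768, 0.022]), ([177.0, 49.0], [0.957, 0.551, 0.022]), ([542.0, 49.0], [1.084, -0.566, 0.022]), ([466.0, 79.0], [0.959, -0.338, 0.022]), ([595.0, 74.0], [1.017, -0.728, 0.022]), ([204.0, 150.0], [0.645, 0.415, 0.022]), ([185.0, 188.0], [0.523, 0.45, 0.022]), ([379.0, 250.0], [0.408, -0.12, 0.022]), ([447.0, 244.0], [0.446, -0.31, 0.022]), ([471.0, 246.0], [0.447, -0.375, 0.022]), ([251.0, 272.0], [0.308, 0.228, 0.022]), ([548.0, 279.0], [0.379, -0.594, 0.022]), ([519.0, 304.0], [0.302, -0.515, 0.022]), ([574.0, 315.0], [0.29, -0.663, 0.022]), ([238.0, 380.0], [0.02, 0.224, 0.022]), ([296.0, 383.0], [0.03, 0.069, 0.022]), ([336.0, 394.0], [0.014, -0.038, 0.022])]
```

Both offcuts are in the bin, and the two views agree at (0.446,-0.309) and (0.448,-0.375). Now I tap bolt c.

Request:
{"op": "carry_out", "data": {
  "rows": [
    [0,0,0,0.005,0.009,0.08,1],
    [0,0,0,0.005,0.009,0.15,1],
    [0,0,0,0.005,0.009,0.17,1],
    [0,0,0,0.005,0.009,0.17,1],
    [0,0,0,0.005,0.009,0.17,1]
  ]
}}

```text
t: 12.7
tool_pos: [0.5222, -0.0279, 0.084]
tool_rot: [0.113, 3.138, -0.0]
contact_force: [-0.3, 0.7, -0.1]
opening: 0.0003
grip_force: 0.0
```

Request:
{"op": "carry_out", "data": {
  "rows": [
    [0,0,0,0,0,0.007,1],
    [0,0,0,0,0,0.014,1],
    [0,0,0,0,0,0.021,1],
    [0,0,0,0,0,0.021,1]
  ]
}}

```text
t: 13.1
tool_pos: [0.5213, -0.0275, 0.0763]
tool_rot: [-0.112, -3.139, -0.0]
contact_force: [-0.9, -0.5, 0.1]
opening: 0.0001
grip_force: 0.0
```

Request:
{"op": "carry_out", "data": {
  "rows": [
    [0,0,0,0,0,0.003,1],
    [0,0,0,0,0,0.007,1],
    [0,0,0,0,0,0.007,1]
  ]
}}

```text
t: 13.4
tool_pos: [0.5215, -0.0276, 0.0753]
tool_rot: [-0.112, -3.139, -0.0]
contact_force: [-3.5, 0.8, 4.7]
opening: 0.0
grip_force: 2.6
```

Request:
{"op": "carry_out", "data": {
  "rows": [
    [0,0,0,0,0,0.004,1],
    [0,0,0,0,0,0.008,1],
    [0,0,0,0,0,0.008,1]
  ]
}}

```text
t: 13.7
tool_pos: [0.5217, -0.0276, 0.075]
tool_rot: [-0.112, -3.138, 0.0]
contact_force: [-9.1, 1.0, 17.1]
opening: -0.0002
grip_force: 8.6
```

Request:
{"op": "carry_out", "data": {
  "rows": [
    [0,0,0,0,0,0.003,1],
    [0,0,0,0,0,0.003,1]
  ]
}}

```text
t: 13.9
tool_pos: [0.5218, -0.0276, 0.075]
tool_rot: [-0.112, -3.138, 0.0]
contact_force: [-10.9, 1.4, 22.2]
opening: 0.0002
grip_force: 10.9
```

Bolt c holds at 0.075 under 22 N, so it is tight. Next is bolt b.

Request:
{"op": "carry_out", "data": {
  "rows": [
    [0,0,0,0,0,-0.1,1],
    [0,0,0,0,0,-0.15,1],
    [0,0,0,-0.023,0.38,-0.15,1],
    [0,0,0,-0.023,0.38,-0.15,1],
    [0,0,0,-0.023,0.38,-0.15,1]
  ]
}}

```text
t: 14.4
tool_pos: [0.5368, 0.0889, 0.1166]
tool_rot: [0.107, 3.139, 0.002]
contact_force: [-0.1, 0.2, -0.1]
opening: 0.0002
grip_force: 0.0
```

Request:
{"op": "carry_out", "data": {
  "rows": [
    [0,0,0,0,0,0,1],
    [0,0,0,0,0,0,1],
    [0,0,0,0,0,0,1]
  ]
}}

```text
t: 14.7
tool_pos: [0.5363, 0.0845, 0.1159]
tool_rot: [-0.114, -3.139, 0.001]
contact_force: [-0.3, -0.1, 0.7]
opening: -0.0001
grip_force: 0.0
```

```bash
python3 -c "
from h import *
go(.528,.086,.084,86.6)
"
```

```text
t 14.7 turn [-0.    -0.    -0.004] shift [0.028 0.003 0.106] pos [0.5363 0.0845 0.1159] F [-0.3 -0.1  0.7] open -0.0001 grip 0.0
```

Request:
{"op": "carry_out", "data": {
  "rows": [
    [0,0,0,0.028,0.004,0.05,1],
    [0,0,0,0.028,0.004,0.1,1],
    [0,0,0,0.028,0.004,0.1,1],
    [0,0,0,0.028,0.004,0.1,1]
  ]
}}

```text
t: 15.1
tool_pos: [0.5272, 0.0871, 0.0847]
tool_rot: [-0.113, -3.137, 0.0]
contact_force: [-0.5, -1.3, 0.9]
opening: -0.0001
grip_force: 0.0
```

Request:
{"op": "carry_out", "data": {
  "rows": [
    [0,0,0,0,0,0.01,1],
    [0,0,0,0,0,0.02,1],
    [0,0,0,0,0,0.03,1],
    [0,0,0,0,0,0.03,1]
  ]
}}

```text
t: 15.5
tool_pos: [0.5279, 0.0875, 0.0767]
tool_rot: [-0.112, -3.139, 0.0]
contact_force: [0.2, -0.9, -0.1]
opening: -0.0001
grip_force: 0.0
```

Request:
{"op": "carry_out", "data": {
  "rows": [
    [0,0,0,0,0,0.005,1],
    [0,0,0,0,0,0.01,1],
    [0,0,0,0,0,0.01,1]
  ]
}}

```text
t: 15.8
tool_pos: [0.5285, 0.0875, 0.0753]
tool_rot: [0.112, 3.139, -0.0]
contact_force: [-2.7, 0.2, 5.5]
opening: 0.0001
grip_force: 2.9
```

Request:
{"op": "carry_out", "data": {
  "rows": [
    [0,0,0,0,0,0.005,1],
    [0,0,0,0,0,0.01,1],
    [0,0,0,0,0,0.01,1]
  ]
}}

```text
t: 16.1
tool_pos: [0.5287, 0.0875, 0.075]
tool_rot: [-0.112, -3.139, 0.001]
contact_force: [-10.4, -1.2, 20.1]
opening: -0.0002
grip_force: 10.3
```

Bolt b is tight too (0.075 under 20 N). Now bolt a, which must sink.

Request:
{"op": "carry_out", "data": {
  "rows": [
    [0,0,0,0,0,-0.1,1],
    [0,0,0,0,0,-0.15,1],
    [0,0,0,0,0.38,-0.15,1],
    [0,0,0,0,0.38,-0.15,1],
    [0,0,0,0,0.38,-0.15,1]
  ]
}}

```text
t: 16.6
tool_pos: [0.5366, 0.2046, 0.1167]
tool_rot: [0.107, 3.138, 0.003]
contact_force: [0.2, -1.1, -0.5]
opening: -0.0001
grip_force: 0.0
```

Request:
{"op": "carry_out", "data": {
  "rows": [
    [0,0,0,0,0,0,1],
    [0,0,0,0,0,0,1],
    [0,0,0,0,0,0,1]
  ]
}}

```text
t: 16.9
tool_pos: [0.5362, 0.1999, 0.1158]
tool_rot: [-0.114, -3.139, 0.001]
contact_force: [-0.3, 0.0, 0.8]
opening: -0.0001
grip_force: 0.0
```

```bash
python3 -c "
from h import *
go(.536,.201,.084,86.6)
"
```

```text
t 16.9 turn [-0.    -0.    -0.004] shift [0.001 0.004 0.106] pos [0.5362 0.1999 0.1158] F [-0.3  0.   0.8] open -0.0001 grip 0.0
```

Request:
{"op": "carry_out", "data": {
  "rows": [
    [0,0,0,0,0.003,0.05,1],
    [0,0,0,0,0.003,0.1,1],
    [0,0,0,0,0.003,0.11,1],
    [0,0,0,0,0.003,0.12,1]
  ]
}}

```text
t: 17.3
tool_pos: [0.5355, 0.2015, 0.0784]
tool_rot: [-0.113, -3.137, 0.001]
contact_force: [-0.9, -0.3, 0.3]
opening: 0.0002
grip_force: 0.0
```

Request:
{"op": "carry_out", "data": {
  "rows": [
    [0,0,0,0,0,0.01,1],
    [0,0,0,0,0,0.02,1],
    [0,0,0,0,0,0.025,1],
    [0,0,0,0,0,0.025,1]
  ]
}}

```text
t: 17.7
tool_pos: [0.5366, 0.2021, 0.0728]
tool_rot: [0.112, 3.139, 0.0]
contact_force: [0.1, 0.2, -0.6]
opening: -0.0002
grip_force: 0.0
```

Request:
{"op": "carry_out", "data": {
  "rows": [
    [0,0,0,0,0,0.008,1],
    [0,0,0,0,0,0.015,1],
    [0,0,0,0,0,0.015,1]
  ]
}}

```text
t: 18.0
tool_pos: [0.5365, 0.2021, 0.068]
tool_rot: [0.112, 3.139, 0.0]
contact_force: [0.2, 0.0, 0.3]
opening: -0.0001
grip_force: 0.1
```

Request:
{"op": "carry_out", "data": {
  "rows": [
    [0,0,0,0,0,0.005,1],
    [0,0,0,0,0,0.01,1],
    [0,0,0,0,0,0.012,1],
    [0,0,0,0,0,0.012,1]
  ]
}}

```text
t: 18.4
tool_pos: [0.5367, 0.2022, 0.0667]
tool_rot: [-0.112, -3.14, 0.0]
contact_force: [-4.0, -1.2, 12.3]
opening: 0.0
grip_force: 5.8
```

Request:
{"op": "carry_out", "data": {
  "rows": [
    [0,0,0,0,0,-0.05,1],
    [0,0,0,0,0,-0.2,1],
    [0,0,0,0,0,-0.3,1],
    [0,0,0,0,0,-0.35,1],
    [0,0,0,0,0,-0.35,1]
  ]
}}

```text
t: 18.9
tool_pos: [0.538, 0.2025, 0.1725]
tool_rot: [0.112, 3.134, 0.002]
contact_force: [0.2, 0.1, -0.3]
opening: -0.0002
grip_force: 0.0
```

```bash
python3 -c "
from h import *
go(.605,.1975,.15,86.6)
"
```

```text
t 18.9 turn [ 0.001  0.002 -0.004] shift [-0.224 -0.001  0.076] pos [0.538  0.2025 0.1725] F [ 0.2  0.1 -0.3] open -0.0002 grip 0.0
```

Bolt a sank to 0.0667 and stopped there under 12 N. I go over handle a with the gripper open.

Request:
{"op": "carry_out", "data": {
  "force": 40,
  "rows": [
    [0,0,-0.004,-0.1,0,0,-0.8],
    [0,0,-0.004,-0.22,0,0,-0.8],
    [0,0,-0.004,-0.22,0,0,-0.8],
    [0,0,-0.004,-0.22,0,0,-0.8],
    [0,0,-0.004,-0.22,0,0,-0.8]
  ]
}}

```text
t: 19.4
tool_pos: [0.6006, 0.1973, 0.1677]
tool_rot: [-0.092, -3.137, 0.001]
contact_force: [0.7, 0.8, -0.7]
opening: 0.0718
grip_force: 0.0
```

```bash
python3 -c "
from h import *
go(.605,.198,.08,86.6)
d=get_image('wrist');cv2.imwrite('pics/w3.png',d['img']);print(proj(d,(.605,.198,.101)))
"
```

```text
t 19.4 turn [-0.    -0.001  0.   ] shift [-0.015  0.003  0.292] pos [0.6006 0.1973 0.1677] F [ 0.7  0.8 -0.7] open 0.0718 grip 0.0
[324.78359005 217.20366338]
```

View pics/w3.png

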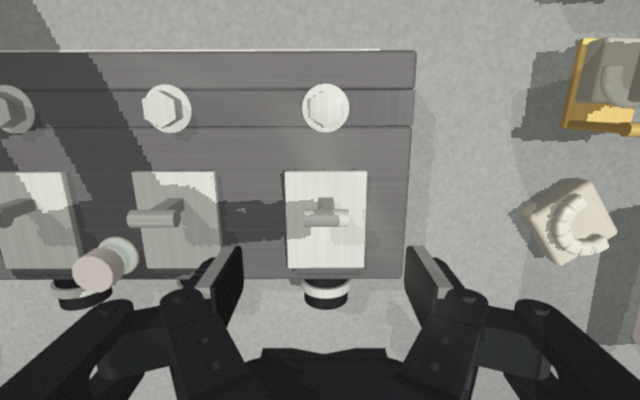

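The bar of handle a appears at (326,216), where the prediction gave (325,217). Bolt a at (326,107) looks flush-sunk. I descend on the handle.

Request:
{"op": "carry_out", "data": {
  "rows": [
    [0,0,0,-0.015,0.003,0.05,-0.8],
    [0,0,0,-0.015,0.003,0.15,-0.8],
    [0,0,0,-0.015,0.003,0.24,-0.8],
    [0,0,0,-0.015,0.003,0.285,-0.8],
    [0,0,0,-0.015,0.003,0.285,-0.8]
  ]
}}

```text
t: 19.95
tool_pos: [0.6043, 0.1976, 0.0805]
tool_rot: [-0.092, -3.135, 0.002]
contact_force: [-1.1, -0.8, -0.0]
opening: 0.0771
grip_force: 0.0
```

Request:
{"op": "carry_out", "data": {
  "rows": [
    [0,0,0,0,0,0,-0.8],
    [0,0,0,0,0,0,-0.8]
  ]
}}

```text
t: 20.15
tool_pos: [0.608, 0.1983, 0.086]
tool_rot: [0.092, 3.137, 0.001]
contact_force: [1.4, 0.8, 1.1]
opening: 0.0767
grip_force: 0.0
```

```bash
python3 -c "
from h import *
go(.605,.198,.08,86.6)
"
```

```text
t 20.15 turn [0.    0.001 0.   ] shift [ 0.01  -0.002  0.02 ] pos [0.608  0.1983 0.086 ] F [1.4 0.8 1.1] open 0.0767 grip 0.0
```

Request:
{"op": "carry_out", "data": {
  "rows": [
    [0,0,0,0.01,0,0.02,-0.8],
    [0,0,0,0.01,0,0.02,-0.8],
    [0,0,0,0.01,0,0.02,1],
    [0,0,0,0.01,0,0.02,1],
    [0,0,0,0.01,0,0.02,1]
  ]
}}

```text
t: 20.65
tool_pos: [0.6039, 0.1982, 0.0782]
tool_rot: [0.093, 3.14, 0.0]
contact_force: [-0.0, -0.9, 0.3]
opening: 0.0337
grip_force: 0.0
```

Request:
{"op": "carry_out", "data": {
  "rows": [
    [0,0,0,0,0,0,1],
    [0,0,0,0,0,0,1],
    [0,0,0,0,0,0,1],
    [0,0,0,0,0,0,1]
  ]
}}

```text
t: 21.05
tool_pos: [0.6039, 0.1985, 0.0784]
tool_rot: [0.092, 3.14, 0.001]
contact_force: [-0.5, 1.9, 2.2]
opening: 0.0289
grip_force: 39.6
```

Gripped at about 29 mm, which fits the 30 mm bar. I swing it along the arc.

Request:
{"op": "carry_out", "data": {
  "rows": [
    [0,0,0,-0.012,0,-0.017,1],
    [0,0,0,-0.025,0,-0.032,1],
    [0,0,0,-0.04,0,-0.046,1],
    [0,0,0,-0.055,0,-0.058,1],
    [0,0,0,-0.055,0,-0.058,1]
  ]
}}

```text
t: 21.55
tool_pos: [0.6193, 0.1975, 0.0949]
tool_rot: [-0.092, -3.137, -0.001]
contact_force: [-4.7, 4.6, -2.4]
opening: 0.0289
grip_force: 40.0
```

Request:
{"op": "carry_out", "data": {
  "rows": [
    [0,0,0,-0.017,0,-0.012,1],
    [0,0,0,-0.034,0,-0.022,1],
    [0,0,0,-0.053,0,-0.03,1],
    [0,0,0,-0.072,0,-0.037,1],
    [0,0,0,-0.072,0,-0.037,1]
  ]
}}

```text
t: 22.05
tool_pos: [0.641, 0.1964, 0.1062]
tool_rot: [-0.092, -3.137, -0.001]
contact_force: [-4.3, 4.5, -0.6]
opening: 0.0288
grip_force: 40.7
```

Request:
{"op": "carry_out", "data": {
  "rows": [
    [0,0,0,-0.02,0,-0.005,1],
    [0,0,0,-0.039,0,-0.008,1],
    [0,0,0,-0.059,0,-0.009,1],
    [0,0,0,-0.059,0,-0.009,1],
    [0,0,0,-0.059,0,-0.009,1]
  ]
}}

```text
t: 22.55
tool_pos: [0.6589, 0.1954, 0.1095]
tool_rot: [-0.092, -3.138, -0.001]
contact_force: [-3.7, 3.3, 1.0]
opening: 0.0292
grip_force: 41.1
```

```bash
python3 -c "
from h import *
o=get_obs();print({k:np.round(o[k],4) for k in('t','tool_pos','contact_force','opening','grip_force','dq')})
d=get_image('side');t=get_image('top')
cv2.imwrite('pics/end.png',np.hstack([cv2.resize(d['img'][110:260,240:400],None,fx=2.5,fy=2.5,interpolation=2),cv2.resize(t['img'][110:260,240:400],None,fx=2.5,fy=2.5,interpolation=2)]))
"
```

```text
{'t': np.float64(22.55), 'tool_pos': array([0.6589, 0.1954, 0.1095]), 'contact_force': array([-3.729 ,  3.2651,  0.9651]), 'opening': np.float64(0.0292), 'grip_force': np.float64(41.0629), 'dq': array([ 0.0004, -0.0013,  0.005 , -0.0021, -0.0018, -0.0007])}
```

View pics/end.png

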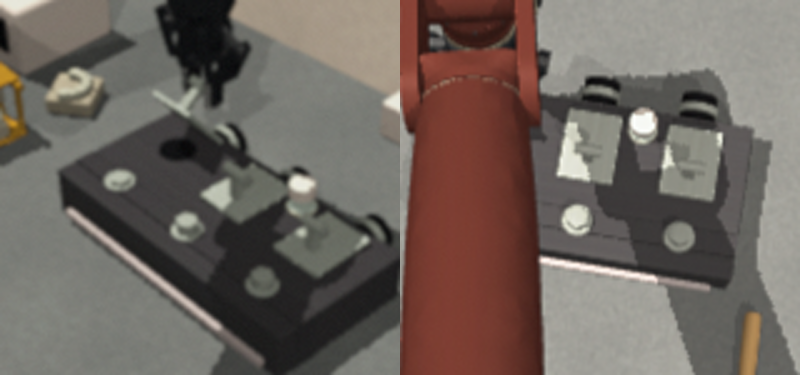

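The picture shows cap a raised in the gripper (side crop (190,115), hole at (178,150)), caps b and c shut, the pot standing, and bolt a sunk. The handle moved 55 mm forward and 31 mm up, which is about 54°.

```bash
python3 -c "
from station import finish_job
print(finish_job())"
```

```text
the job is handed in; nothing more can be done
None
```

The job is handed in at about 22.6 s: both offcuts are in the bin, bolts c and b proved tight, bolt a sank fully, and the gripper is holding cap a open at about 54° with the other two caps shut.

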